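# Carry a spread circlip onto the mixer's axle stub

### The job

The gear of the plaster mixer's drive unit needs its circlip: pull the guard flap of the drive unit down all the way, then pick up the circlip pliers by the handles and squeeze them fully so that the circlip on their tips is spread. With the pliers level, slide the spread circlip down over the upright axle stub into the groove just above the gear, and finish while still holding it there, spread, level and in the groove, without leaning it on the gear; do not let go. Leave the bowl, the tin and the jar where they stand.

Things in the scene. Friction and masses are not known exactly. Their poses are not given: they have to be found in the camera images.
- groove (a point): middle of the groove in the upright axle stub, on its axis, 100 mm over the bench. z up, x horizontal from the flap into the box. Groove 36 mm in diameter, 8 mm high. Above it the stub is 40 mm thick for 14 mm, then tapers over 7 mm to 30 mm; its end is 25 mm above this point. 4.5 mm below this point is the flat face of the gear's hub (60 mm); 17 mm below, the gear (108 mm)
- drive: fixed drive unit: grey sheet-steel guard box round the stub, 172 mm deep, 156 mm wide, walls 140 mm high, open above, its front (-x side) shut by the flap. Origin on the bench under the stub's axis, axes as for the groove. The side walls' inner faces are 69 mm from the axis and begin 70 mm in front of it; with the flap down the front is free
- flap (a joint): angle of the guard flap (rad): 0 upright and shut, 1.55 down, flat in front of the box. It stands upright or a little ajar at first. The hinge is slightly stiff: the flap stays put near upright and falls open by itself once pulled beyond about 0.4
- flap_tab (a point): middle of the top edge of the black rubber tab (50 mm wide, 10 mm thick, 28 mm high) on top of the 132 mm wide, 8 mm thick flap; 176 mm over the bench when upright. z: from hinge to tab; x: into the box when upright. Behind the tab the box is empty for 50 mm, down to 130 mm over the bench, so the tab can be hooked from behind or pinched from above
- flap_hinge (a point): middle of the flap's hinge line, along its bottom outer edge, 84 mm in front of the stub's axis, 16 mm over the bench; axes as for the groove. The tab swings about it at a radius of 160 mm, towards -x and down
- pliers_grip (a point): point midway between the two handles of the pliers, half-way up them, where to grip. The pliers lie level on a wooden rest. x: from handles to tips, y: across (line of squeezing), z: up. Handles with dark rubber grips 16 mm high, 8 mm thick, reaching 29 mm ahead of this point and 71 mm behind; splayed and 50 mm over the outside here, 28 mm and parallel when squeezed. Pivot 55 mm ahead
- rest: fixed wooden rest of the pliers. Origin on the bench, within 5 mm of below pliers_grip; x along the pliers. Base 180 x 70 mm, 10 mm high, with two crosspieces 45 mm high over the bench, one under the pivot, one under the handles' ends; between them, from 49 mm behind to 44 mm ahead of the origin, the handles hang free, undersides 45 mm over the bench
- ring_centre (a point): centre of the circlip's opening when fully spread: 130.7 mm ahead of pliers_grip, 14 mm below it, same axes (relaxed, the ring's own centre is 5 mm farther out). Steel C-ring 4 mm thick, 2 mm above and below this point, 5 mm wide, gap and ears towards the pliers, hooked on their down-bent tips and moving with them. Inside 37 mm relaxed (does not pass the stub), 46 mm fully spread
- jaw (a joint): angle of each lever of the pliers (rad): 0 relaxed, to which they spring back; 0.2 squeezed to the stop, ring fully spread. It takes about 13 N on each handle at pliers_grip to reach the stop
- bowl_rim (a point): centre of the rim of a black plastic mixing bowl, 136 mm across, 60 mm high; leave alone
- tin: round tin, 72 mm across, 60 mm high, origin under its centre; leave alone
- jar: round jar, 64 mm across, 65 mm high, origin under its centre; leave alone
Not all that is in view belongs to the job. Of the things that look like the part that bears pliers_grip, the larger one is meant.

How it is judged:
By the outcome, as a careful person would: the job done as asked, in the order asked, and still so for the second after the job is handed in, while the arm keeps its last pose, push and grip.
It also fails if it takes over 54 s, if anything falls off the work surface, if the arm or the gripper's body presses on something with over 40 N, if the wrist force passes 120 N, or if a joint passes its speed limit or range.

### The arm

A 6-joint arm with a two-finger parallel gripper is mounted at the origin on the work surface. World frame = base frame: x ahead of the robot, y to its left, z up, the work surface at z = 0. Lengths are in m, angles in rad, forces in N, time in s.
With the tool pointing down it reaches from about 0.25 to 0.725 m from the base axis. Payload 4 kg.
Tool frame: the origin (TCP) lies on the centre line of the jaws, within the pads' length; the fingertips stand 14 mm ahead of it and the grasp point (between the pads) lies 5 mm behind it; z points along the fingers, x is the direction in which the jaws open and shut, and the axes are right-handed (so a half turn about z gives the same grasp; the last joint's range is limited). The gripper opens to 85 mm and grips with 20 to 120 N. Pads are 22 mm wide; open, the fingers measure 114 mm over their backs; the gripper's body (76 mm by 85 mm) begins 54 mm behind the grasp point. The pads swing forward as they close: fully open they stand 13 mm farther back than shut.
Start: joints at [1.21, 0.241, 0.005, 1.335, 0, 1.571], TCP at [0.177, 0.468, 0.208] pointing down, gripper open.
Joint ranges: [-2.72, 2.72], [-1.05, 1.87], [-1.09, 1.28], [-1.99, 2.15], [-1.42, 1.44], [-3.14, 3.14]. Speed limits (rad/s): [2.79, 2.79, 3.14, 3.14, 3.14, 3.14].

### API

Orientations are given as a unit quaternion [x, y, z, w].
In Python, from workcell import bot gives the robot as it stands.
- The arm moves only by the tool play_rows, never from a script. Its argument "motion" is a list of rows, each an object with "fingers": the closure, from -1 (fully open) to 1 (shut), so that 0 is half open; "translation": the shift along the tool's x, y, z in cm, a list of three; "roll": the turn about the tool's z in degrees. A call has 1 to 20 rows; each row is the pose to reach, as a shift and turn from the pose commanded when the call began, along the tool's axes at that moment; what a row does not reach only later rows make up. A row lasts 1/12 s, in which the tool goes at most 41.7 mm and 7.16 degrees, less where a joint would pass 70% of its speed; a pose out of reach is approached as far as the arm can. A call with a gripper value outside its range is refused whole. The fingers move at their own pace and stop on an object; the grip force is fixed at half the most. Time passes only in rows, so rows that repeat a pose let the fingers close. It gives the time, the measured TCP pose, the force and the opening at its end, in the units of the state.
- bot.get_obs(): the state, without advancing time (a new reading comes with each control period).
- bot.camera(name): name is "scene" or "side" or "wrist"; returns a dict with "pixels" (420x560x3 uint8, red, green, blue), "intrinsics" (3x3 intrinsics, pixels), "k1" (the pictures are not rectified: a ray, as slopes to the right and down, at radius r is drawn at 1 + k1 r^2 times it, then the intrinsics apply), "world_to_cam" (4x4, takes a point from world to camera coordinates). Camera axes: x right, y down, z forward; pixel columns grow to the right and rows downward; lengths in m; the calibration is good to about 2 mm. A picture is of the moment at which its call begins. There is no depth.
- bot.job_done(): hands the job in, once; it reports no verdict.
The state is a dict: "clock": time; "joint_pos": joint angles; "joint_vel": joint speeds; "tau": joint torques, N m; "eef_pos": TCP position; "tool_rot": TCP orientation; "ft_force": force on the tool from outside, world axes, zero at the start; "ft_torque": the same for the moment, N m; "grip_width": finger opening in m.
Only numpy, scipy, OpenCV 4.12 (cv2) and the standard library are available. Lean on these libraries where they do the work, as an engineer would, in place of code of your own. Each camera call takes 0.05 s, during which the arm holds its last target. There are 200 camera calls.

## Working session

There is one attempt and no reset: what is moved stays moved. The work goes in short steps, Python scripts to look and compute and a tool call to move; the robot and the scene stay as the last step left them, time stands still between calls to the robot, and variables do not carry over. Pictures are saved under pics/ and viewed, about 8 in all and at most 12, crops included, and the job is handed in when it is done.

Besides the shell and the picture viewer there is one more tool, called after "Emit:" by a JSON object that holds its "api" and its "payload". play_rows: Moves the arm, as the interface text tells. Its arguments: {"type":"object","properties":{"motion":{"type":"array","items":{"type":"object","properties":{"fingers":{"type":"number"},"translation":{"type":"array","items":{"type":"number"}},"roll":{"type":"number"}}}}},"required":["motion"]}

```bash
ls; mkdir -p pics
cat > h.py <<'E'
import numpy as np, cv2
from workcell import bot
def shot(n,f=None):
    c=bot.camera(n)
    if f: cv2.imwrite('pics/'+f, c['pixels'][:,:,::-1])
    return c
def ray(c,u,v):
    K=np.array(c['intrinsics']);k=c['k1']
    d=np.array([(u-K[0,2])/K[0,0],(v-K[1,2])/K[1,1]]);s=d.copy()
    for _ in range(20): s=d/(1+k*(s@s))
    M=np.array(c['world_to_cam']);R=M[:3,:3]
    return -R.T@M[:3,3], R.T@np.array([s[0],s[1],1])
def onz(c,u,v,z):
    o,d=ray(c,u,v); return o+d*(z-o[2])/d[2]
def proj(c,p):
    M=np.array(c['world_to_cam']);K=np.array(c['intrinsics'])
    q=M[:3,:3]@np.asarray(p,float)+M[:3,3]; s=q[:2]/q[2]; s=s*(1+c['k1']*(s@s))
    return K[:2,:2]@s+K[:2,2]
def tri(c1,p1,c2,p2):
    o1,d1=ray(c1,*p1);o2,d2=ray(c2,*p2)
    t=np.linalg.lstsq(np.c_[d1,-d2],o2-o1,rcond=None)[0]
    a=o1+d1*t[0];b=o2+d2*t[1]; return (a+b)/2,np.linalg.norm(a-b)
E
python3 - <<'E'
from h import *
a=shot('scene','a.png');b=shot('side','b.png');w=shot('wrist','w.png')
for c in (a,b,w):print(np.round(c['intrinsics'],1).tolist(),c['k1'],np.round(c['world_to_cam'],3).tolist())
o=bot.get_obs();print(o)
E
```

```text
pics
[[408.7, 0.0, 282.4], [0.0, 408.7, 207.2], [0.0, 0.0, 1.0]] -0.023513765419158263 [[-0.453, 0.891, -0.019, 0.316], [0.696, 0.34, -0.632, -0.291], [-0.556, -0.3, -0.775, 1.493], [0.0, 0.0, 0.0, 1.0]]
[[504.0, 0.0, 278.0], [0.0, 504.0, 219.1], [0.0, 0.0, 1.0]] -0.04035914978344529 [[0.677, -0.736, -0.014, -0.457], [-0.553, -0.495, -0.67, 0.338], [0.486, 0.461, -0.742, 0.966], [0.0, 0.0, 0.0, 1.0]]
[[366.6, 0.0, 285.1], [0.0, 366.6, 201.0], [0.0, 0.0, 1.0]] 0.0180817134737485 [[0.353, 0.936, -0.001, -0.5], [0.892, -0.336, 0.303, -0.04], [0.283, -0.108, -0.953, 0.379], [0.0, 0.0, 0.0, 1.0]]
{'clock': 0.15, 'joint_pos': array([1.20997562e+00, 2.41238966e-01, 4.03755826e-03, 1.33519481e+00,
       3.22465699e-05, 1.57082143e+00]), 'joint_vel': array([ 5.96372814e-04, -2.74677604e-03,  4.64510661e-03, -1.97301753e-04,
        9.29436788e-06, -7.21035108e-04]), 'tau': array([-6.85100149e-04, -3.72634184e+01,  2.52638716e+01,  1.24042004e-02,
       -5.87324109e-06,  1.89729619e-06]), 'eef_pos': array([0.17633054, 0.46732849, 0.20771945]), 'tool_rot': array([ 8.22515913e-01,  5.68741535e-01, -6.67127562e-04,  4.41717860e-04]), 'ft_force': array([1.25032157, 0.38329082, 0.05111059]), 'ft_torque': array([0.00125373, 0.01446153, 0.01450134]), 'grip_width': 0.08541374444500366}
```

View pics/a.png

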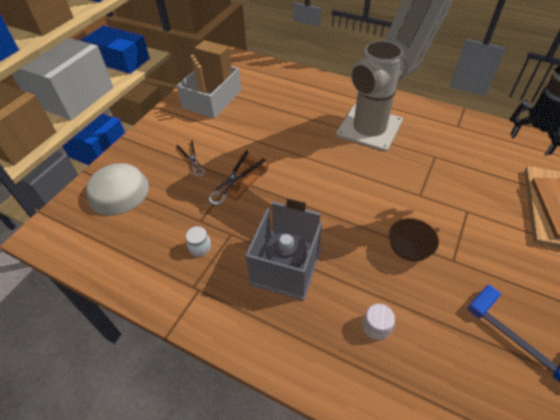

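View pics/b.png

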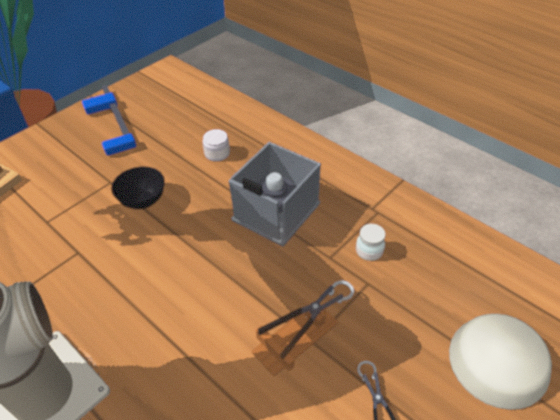

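Scene view: the larger pliers are at about (240,178) and the smaller ones at (192,158). The box is at (287,250) with its tab at (296,205). In the side view, the larger pliers are at (305,318), the smaller at (378,392), and the tab at (252,186). I'll check the choice in one crop.

Run:
```python
from h import *
a=cv2.imread('pics/a.png');b=cv2.imread('pics/b.png')
f=lambda i,x,y,w,h:cv2.resize(i[y:y+h,x:x+w],(400,300),interpolation=cv2.INTER_CUBIC)
m=np.vstack([np.hstack([f(a,165,130,120,90),f(b,245,270,120,90)]),np.hstack([f(a,235,190,100,75*1),f(b,220,140,120,90)])])
cv2.imwrite('pics/crop1.png',m)
```

```text
(no output)
```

View pics/crop1.png

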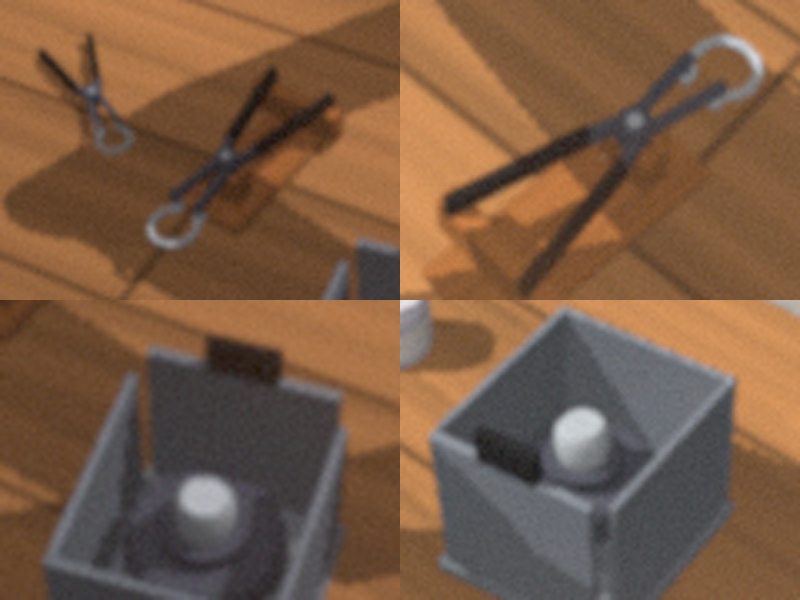

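Run:
```python
from h import *
a=shot('scene');b=shot('side')
S=lambda x,y:(165+x*.3,130+y*.3); D=lambda x,y:(245+(x-400)*.3,270+y*.3)
S2=lambda x,y:(235+x*.25,190+(y-300)*.25); D2=lambda x,y:(220+(x-400)*.3,140+(y-300)*.3)
def both(n,p,q,z):
    t,g=tri(a,p,b,q); print(n,'tri',np.round(t*1e3,1),round(g*1e3,1),'sc',np.round(onz(a,*p,z)*1e3,1)[:2],'sd',np.round(onz(b,*q,z)*1e3,1)[:2])
both('pivot',S(226,155),D(635,120),.061)
both('end1',S(273,70),D(525,287),.061); both('end1x',S(273,70),D(448,205),.061)
both('end2',S(330,98),D(448,205),.061); both('end2x',S(330,98),D(525,287),.061)
both('ring',S(174,228),D(725,72),.041)
both('stubtop',S2(208,486),D2(580,420),.125)
both('tab1',S2(210,338),D2(545,452),.176);both('tab2',S2(282,352),D2(545,452),.176)
both('tab1',S2(210,338),D2(480,428),.176)
both('c far',S2(50,560),D2(565,312),.14);both('c2',S2(50,560),D2(733,380),.14)
both('c3',S2(135,375),D2(733,380),.14)
both('frontcorner',S2(342,433),D2(612,508),.14);both('fc2',S2(135,375),D2(612,508),.14)
both('far right',S2(325,600),D2(565,312),.14)
for n,p,z in(('jar/tin',(380,312),.06),('small jar',(197,234),.06),('bowl',(414,238),.06)): print(n,np.round(onz(a,*p,z)*1e3,0))
```

```text
pivot tri [ 475.8 -285.7   59.8] 2.4 sc [ 476.1 -284. ] sd [ 476.  -287.1]
end1 tri [ 351.5 -308.    53.4] 2.7 sc [ 357.4 -302.3] sd [ 349.5 -311.7]
end1x tri [ 362.4 -271.4   84.6] 45.3 sc [ 357.4 -302.3] sd [ 357.9 -243.1]
end2 tri [ 360.6 -238.5   52.3] 2.2 sc [ 367.5 -233. ] sd [ 357.9 -243.1]
end2x tri [ 349.4 -275.4   21.1] 53.6 sc [ 367.5 -233. ] sd [ 349.5 -311.7]
ring tri [ 555.5 -296.    33.8] 1.9 sc [ 559.7 -291. ] sd [ 551.9 -299.3]
stubtop tri [648.2 -11.5 128.9] 3.8 sc [644.6 -11.3] sd [652.2 -10.3]
tab1 tri [574.1 -48.3 175.5] 7.1 sc [572.  -45.5] sd [575.4 -51.9]
tab2 tri [571.9 -21.  165.5] 49.9 sc [562.3   1. ] sd [575.4 -51.9]
tab1 tri [565.5 -28.8 185.9] 36.9 sc [572.  -45.5] sd [563.3  -4.3]
c far tri [723.3 -11.1 176.9] 117.1 sc [745.  -67.9] sd [718.8  66.4]
c2 tri [744.7 -70.6 137. ] 3.8 sc [745.  -67.9] sd [743.1 -74.1]
c3 tri [663.5 -89.6 207.7] 71.2 sc [595.2 -89.7] sd [743.1 -74.1]
frontcorner tri [593.5  -8.8 101.4] 129.4 sc [579.1  52.1] sd [592.6 -94.8]
fc2 tri [594.  -91.9 137.1] 2.5 sc [595.2 -89.7] sd [592.6 -94.8]
far right tri [709.7  80.3 142.1] 33.5 sc [697.   92.6] sd [718.8  66.4]
jar/tin [703. 266.  60.]
small jar [ 707. -260.   60.]
bowl [456. 280.  60.]
```

```bash
cat >> h.py <<'E'
from scipy.spatial.transform import Rotation as Rot
def go(x,y,z,head):
    o=bot.get_obs();R=Rot.from_quat(o['tool_rot']).as_matrix()
    d=R.T@(np.array([x,y,z])-o['eef_pos'])*100
    h=np.degrees(np.arctan2(R[1,0],R[0,0]))
    print('clock',round(o['clock'],2),'head',round(h,2),'tilt',np.round(R[:,2],4),'move cm',np.round(d,2),'roll',round((h-head+90)%180-90,2),'F',np.round(o['ft_force'],1),'w',round(o['grip_width'],4))
E
python3 -c "
from h import *
go(.595,-.021,.24,100)"
```

```text
clock 0.25 head 69.33 tilt [-4.e-04 -1.e-03 -1.e+00] move cm [-30.93  56.41  -3.17] roll -30.67 F [-0.1 -0.1  0.3] w 0.0855
```

Emit:
{"api": "play_rows", "payload": {"motion": [{"fingers":1,"translation":[-1.5,2.8,-3.2],"roll":-2},{"fingers":1,"translation":[-3.5,6.4,-3.2],"roll":-4},{"fingers":1,"translation":[-5.5,10,-3.2],"roll":-6},{"fingers":1,"translation":[-7.5,13.6,-3.2],"roll":-8},{"fingers":1,"translation":[-9.5,17.2,-3.2],"roll":-10},{"fingers":1,"translation":[-11.5,20.8,-3.2],"roll":-12},{"fingers":1,"translation":[-13.5,24.4,-3.2],"roll":-14},{"fingers":1,"translation":[-15.5,28,-3.2],"roll":-16},{"fingers":1,"translation":[-17.5,31.6,-3.2],"roll":-18},{"fingers":1,"translation":[-19.5,35.2,-3.2],"roll":-20},{"fingers":1,"translation":[-21.5,38.8,-3.2],"roll":-22},{"fingers":1,"translation":[-23.5,42.4,-3.2],"roll":-24},{"fingers":1,"translation":[-25.5,46,-3.2],"roll":-26},{"fingers":1,"translation":[-27.5,49.6,-3.2],"roll":-28},{"fingers":1,"translation":[-29.5,53.2,-3.2],"roll":-30},{"fingers":1,"translation":[-30.9,56.4,-3.2],"roll":-30.7},{"fingers":1,"translation":[-30.9,56.4,-3.2],"roll":-30.7},{"fingers":1,"translation":[-30.9,56.4,-3.2],"roll":-30.7}]}}

```text
clock: 1.75
eef_pos: [0.5956, -0.0221, 0.2388]
tool_rot: [0.644, 0.765, -0.001, -0.001]
ft_force: [-1.2, 0.6, -0.2]
grip_width: -0.0
```

Run:
```python
from h import *
w=shot('wrist','w2.png');s=shot('side','b2.png')
go(.595,-.021,.163,100)
M=w['world_to_cam'];print(np.round(M,3).tolist())
print('tip px wrist',proj(w,bot.get_obs()['eef_pos']-[0,0,.014]),'side',proj(s,bot.get_obs()['eef_pos']-[0,0,.014]))
i=cv2.imread('pics/b2.png')[110:260,180:380]
m=np.hstack([cv2.imread('pics/w2.png')[:,80:480],cv2.resize(i,(400,300),interpolation=cv2.INTER_CUBIC)[:, :]]) if 0 else None
W=cv2.imread('pics/w2.png');I=cv2.resize(i,(400,300),interpolation=cv2.INTER_CUBIC)
c=np.zeros((420,800,3),np.uint8);c[:300,400:]=I;c[:,:400]=W[:,80:480];cv2.imwrite('pics/c2.png',c)
```

```text
clock 1.85 head 100.02 tilt [-1.5e-03  4.0e-04 -1.0e+00] move cm [-0.11  0.05  7.7 ] roll 0.02 F [ 0.4 -0.7 -0.9] w 0.0
[[-0.171, 0.985, 0.002, 0.123], [0.94, 0.162, 0.301, -0.605], [0.296, 0.053, -0.954, 0.233], [0.0, 0.0, 0.0, 1.0]]
tip px wrist [288.70298581 235.4117694 ] side [258.0626256  157.27265797]
```

View pics/c2.png

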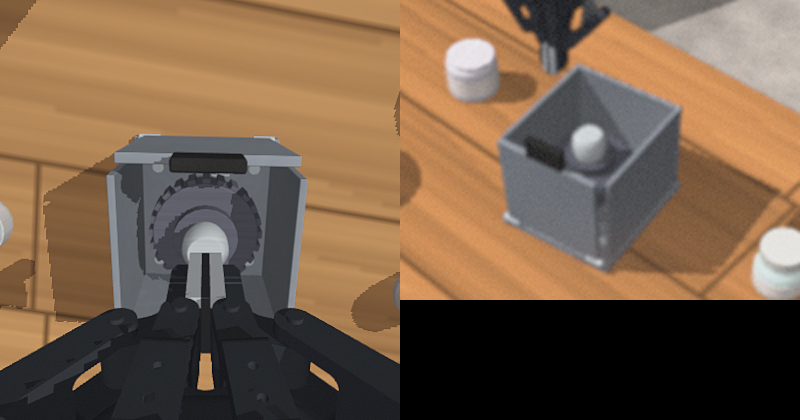

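Wrist view: the tab is at full-image (250–326, 153–173), and the stub is just ahead of the shut fingers. In the side view the fingertips are at about (256,146), a few cm clear of the prediction (258,157), so I'll triangulate the tips.

Run:
```python
from h import *
w=shot('wrist');s=shot('side');a=shot('scene','a3.png')
print(tri(w,(286.5,254),s,(256.5,146)))
# stub top in wrist & side; tab corners in wrist, at z .176
print(np.round([onz(w,u,v,.176)*1e3 for u,v in((250,153),(326,153),(250,173),(326,173))],1))
print(np.round([onz(w,u,v,.14)*1e3 for u,v in((190,176),(385,179),(288,222))],1))
print('tip scene',proj(a,bot.get_obs()['eef_pos']-[0,0,.014]))
A=cv2.imread('pics/a3.png')[140:290,190:390];W=cv2.imread('pics/w2.png')[130:310,180:390]
c=np.zeros((360,800,3),np.uint8);c[:300,:400]=cv2.resize(A,(400,300),interpolation=cv2.INTER_CUBIC);c[:343,400:]=cv2.resize(W,(400,343));cv2.imwrite('pics/c3.png',c)
```

```text
(array([ 0.58995861, -0.02060918,  0.25936019]), np.float64(0.0021903022658558645))
[[ 5.636e+02 -4.760e+01  1.760e+02]
 [ 5.553e+02 -5.000e-01  1.760e+02]
 [ 5.764e+02 -4.570e+01  1.760e+02]
 [ 5.679e+02  2.200e+00  1.760e+02]]
[[595.3 -91.1 140. ]
 [572.4  51.9 140. ]
 [618.6 -13.1 140. ]]
tip scene [292.88616843 195.89889883]
```

View pics/c3.png

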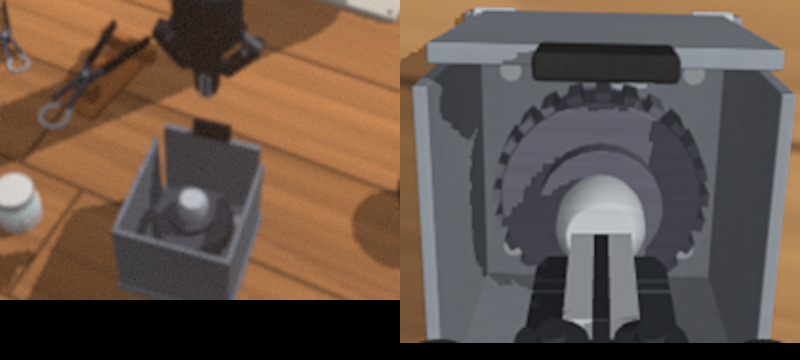

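The shut fingertips look higher than the stated 14 mm ahead of the TCP: three views put them near z 0.26. So I'll lower in steps and check both force and pictures. Tab centre is about (0.567, -0.023), yaw 10°.

Emit:
{"api": "play_rows", "payload": {"motion": [{"fingers":1,"translation":[0,0,2],"roll":0},{"fingers":1,"translation":[0,0,4],"roll":0},{"fingers":1,"translation":[0,0,6],"roll":0},{"fingers":1,"translation":[0,0,7.5],"roll":0},{"fingers":1,"translation":[0,0,7.5],"roll":0},{"fingers":1,"translation":[0,0,7.5],"roll":0}]}}

```text
clock: 2.5
eef_pos: [0.5942, -0.0194, 0.1654]
tool_rot: [0.642, 0.767, -0.0, -0.001]
ft_force: [-0.5, -0.2, 0.6]
grip_width: -0.0002
```

Run:
```python
from h import *
s=shot('side','b4.png');a=shot('scene','a4.png');w=shot('wrist','w4.png')
p=bot.get_obs()['eef_pos'];print(p,[np.round(proj(c,p-[0,0,.014]),1) for c in (s,a)])
A=cv2.imread('pics/a4.png')[160:260,230:350];I=cv2.imread('pics/b4.png')[120:220,215:335]
W=cv2.resize(cv2.imread('pics/w4.png'),(400,300))
c=np.zeros((600,800,3),np.uint8);c[:333,:400]=cv2.resize(A,(400,333),interpolation=cv2.INTER_CUBIC);c[:333,400:]=cv2.resize(I,(400,333),interpolation=cv2.INTER_CUBIC);c[333:,:400]=W[:267];cv2.imwrite('pics/c4.png',c)
go(.5,-.03,.16,100)
```

```text
[ 0.59603953 -0.01997413  0.16736563] [array([259.9, 181.5]), array([292.3, 215. ])]
clock 2.65 head 100.07 tilt [ 3.2e-03 -1.0e-04 -1.0e+00] move cm [ 0.69 -9.63  0.71] roll 0.07 F [ 0.2 -0.4 -0.8] w 0.0001
```

View pics/c4.png

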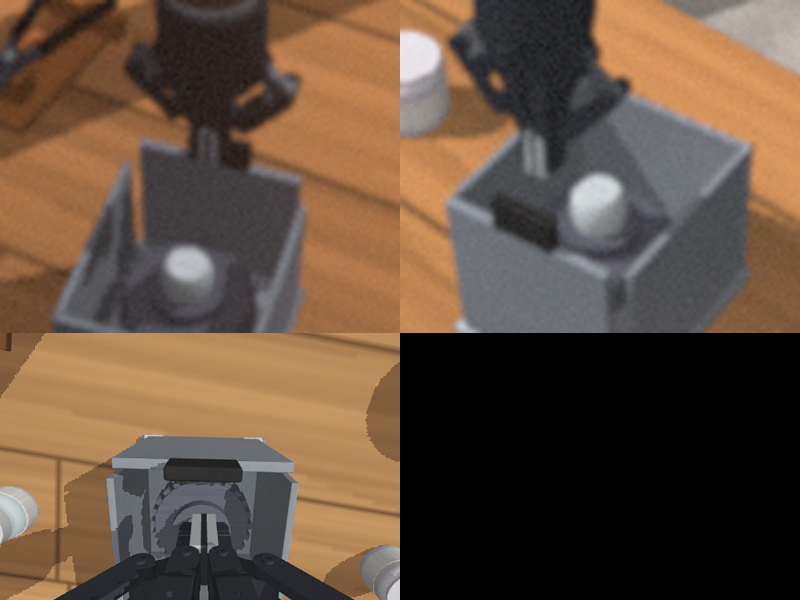

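The tips are at about the tab's top height (side (256,173), TCP z 0.166), so they need about 2.5 cm more. The space below is free either way.

Emit:
{"api": "play_rows", "payload": {"motion": [{"fingers":1,"translation":[0,0,1.2],"roll":0},{"fingers":1,"translation":[0,0,2.4],"roll":0},{"fingers":1,"translation":[0,0,2.4],"roll":0},{"fingers":1,"translation":[0,-1,2.4],"roll":0},{"fingers":1,"translation":[0,-2,2.4],"roll":0},{"fingers":1,"translation":[0,-3,2.4],"roll":0},{"fingers":1,"translation":[0,-4,2.5],"roll":0},{"fingers":1,"translation":[0,-5,2.7],"roll":0},{"fingers":1,"translation":[0,-6,3],"roll":0},{"fingers":1,"translation":[0,-7,3.3],"roll":0},{"fingers":1,"translation":[0,-8,3.6],"roll":0},{"fingers":1,"translation":[0,-9,4],"roll":0},{"fingers":1,"translation":[0,-10,4.4],"roll":0},{"fingers":1,"translation":[0,-11,4.8],"roll":0},{"fingers":1,"translation":[0,-12,5],"roll":0},{"fingers":1,"translation":[0,-12,5],"roll":0},{"fingers":1,"translation":[0,-12,5],"roll":0}]}}

```text
clock: 4.07
eef_pos: [0.4778, -0.0414, 0.1168]
tool_rot: [0.643, 0.766, 0.001, 0.001]
ft_force: [0.4, -0.3, -0.3]
grip_width: 0.0001
```

Run:
```python
from h import *
s=shot('side','b5.png');a=shot('scene','a5.png');w=shot('wrist','w5.png')
A=cv2.imread('pics/a5.png')[130:290,200:360];I=cv2.imread('pics/b5.png')[120:280,180:340]
c=np.hstack([cv2.resize(x,(400,400),interpolation=cv2.INTER_CUBIC) for x in (A,I)]);cv2.imwrite('pics/c5.png',c)
go(.421,-.28,.24,84)
```

```text
clock 4.22 head 100.04 tilt [ 2.3e-03 -1.0e-04 -1.0e+00] move cm [-22.51  -9.78 -12.38] roll 16.04 F [0.9 0.5 0. ] w 0.0001
```

View pics/c5.png

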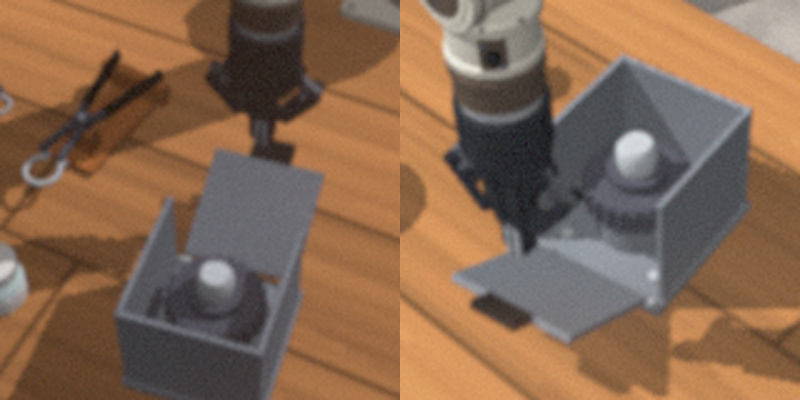

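Run:
```python
from h import *
s=shot('side');a=shot('scene')
h=np.array([.565,-.0255,.016]);
for q in (1.0,1.2,1.3,1.4,1.55):
    r=.16;p=h+[-.985*r*np.sin(q),-.174*r*np.sin(q),r*np.cos(q)]
    n=np.array([-.174,.985,0])
    print(q,np.round(p,3),'side',*[np.round(proj(s,p+n*k),1) for k in(-.025,.025)],'scene',*[np.round(proj(a,p+n*k),1) for k in (-.025,.025)])
print(tri(a,(200+257*.4,130+142*.4),s,(180+(526-400)*.4,120+327*.4)))
```

```text
1.0 [ 0.432 -0.049  0.102] side [226.9 249.3] [208.3 239.7] scene [299.8 180.8] [316.5 184.3]
1.2 [ 0.418 -0.051  0.074] side [224.1 262.1] [205.7 252.4] scene [301.  183.9] [317.3 187.3]
1.3 [ 0.413 -0.052  0.059] side [223.3 268. ] [205.1 258.2] scene [301.4 186.1] [317.4 189.5]
1.4 [ 0.41  -0.053  0.043] side [223.1 273.3] [205.  263.6] scene [301.6 188.7] [317.5 192. ]
1.55 [ 0.407 -0.053  0.019] side [223.5 280.4] [205.7 270.7] scene [301.6 193.2] [317.3 196.6]
(array([ 0.44459611, -0.06594762,  0.0854683 ]), np.float64(0.01130040326736922))
```

The flap's tab is at about 1.0 rad (side (208–229, 241–251)), either still falling or stuck. I'll wait briefly and re-measure it by mask.

Emit:
{"api": "play_rows", "payload": {"motion": [{"fingers":1,"translation":[0,0,-2],"roll":0},{"fingers":1,"translation":[0,0,-4],"roll":0},{"fingers":1,"translation":[0,0,-6],"roll":0},{"fingers":1,"translation":[0,0,-6],"roll":0}]}}

```text
clock: 4.65
eef_pos: [0.48, -0.0414, 0.1794]
tool_rot: [0.643, 0.766, 0.002, 0.003]
ft_force: [1.1, 0.6, 0.8]
grip_width: 0.0002
```

```bash
cat >> h.py <<'E'
def tab():
    s=shot('side','tab.png');g=s['pixels'][235:295,195:240].max(2)<60
    n,l,st,ce=cv2.connectedComponentsWithStats(g.astype(np.uint8))
    for i in range(1,n):
        if st[i,4]>30: print('tab blob',st[i]+[195,235,0,0,0],ce[i]+[195,235])
E
python3 - <<'E'
from h import *
tab();go(.421,-.28,.24,84)
E
```

```text
clock 4.7 head 100.04 tilt [ 5.2e-03 -4.0e-04 -1.0e+00] move cm [-22.49  -9.85  -6.26] roll 16.04 F [-0.5 -0.5 -0.1] w -0.0003
```

Run:
```python
from h import *
for f in('b5.png','tab.png'):
    g=cv2.GaussianBlur(cv2.imread('pics/'+f).max(2),(3,3),0)[236:296:3,192:244:3]
    print(f);print(g)
```

```text
b5.png
[[206 210 213 209 204 185 160 139 107 123 126 125 127 126 125 126 126 125]
 [202 206 208 211 212 194 113  68  57  78 108 123 124 125 126 126 124 125]
 [188 199 205 207 210 179  80  62  60  60  65  83 109 122 123 125 123 124]
 [169 187 195 204 205 204 176 122  79  67  66  66  70  88 121 122 123 122]
 [165 160 184 191 202 203 207 202 169 114  79  70  68  94 139 143 127 123]
 [213 176 156 180 190 199 203 205 209 199 158 115 149 182 178 161 150 138]
 [217 216 188 156 173 187 194 202 202 207 209 205 203 201 196 175 148 145]
 [219 218 217 200 160 168 186 193 200 202 205 209 209 207 200 197 187 164]
 [218 218 217 217 206 168 162 182 189 198 201 202 207 209 207 203 199 193]
 [217 218 219 217 217 213 180 159 179 188 195 200 201 206 208 209 205 199]
 [217 216 217 218 218 217 215 189 158 173 187 193 198 200 202 206 210 206]
 [214 216 216 217 218 217 217 217 200 164 167 184 190 197 200 201 207 209]
 [217 213 215 216 216 217 218 217 217 208 170 161 180 188 196 194 198 204]
 [220 216 214 215 216 217 217 218 218 217 213 180 159 176 186 187 189 196]
 [222 220 218 215 213 216 216 217 218 217 2
[... 1216 characters left out ...]
139 151 152 154 154 153]
 [213 213 215 215 212 147 100  93  92  93  91  91  96 141 154 154 153 152]
 [215 213 213 215 215 215 190 127  96  93  92  89 102 128 137 149 154 153]
 [218 215 212 212 214 214 216 213 175 112  91  99 114 126 131 127 139 152]
 [220 219 215 212 212 214 215 215 217 207 159 153 135 116 121 128 158 149]
 [220 221 218 216 213 212 214 214 214 216 217 209 176 144 119 132 179 181]
 [221 221 222 219 218 214 211 213 214 214 215 217 217 209 200 167 155 177]
 [220 221 222 221 220 217 215 213 214 214 214 215 217 216 218 212 179 152]
 [218 220 222 222 222 221 219 215 213 213 215 214 216 217 218 217 215 190]
 [215 217 218 221 222 222 221 218 216 214 213 215 214 216 217 219 218 217]]
```

The flap is now down: the tab's far edge is at about (207,269)–(222,277), and 1.55 rad predicts (206,271)–(223,280). Next I go above the large pliers.

Emit:
{"api": "play_rows", "payload": {"motion": [{"fingers":1,"translation":[-1.5,-0.7,-2],"roll":1},{"fingers":0,"translation":[-4,-1.8,-2],"roll":3},{"fingers":-1,"translation":[-6.5,-2.8,-2],"roll":5},{"fingers":-1,"translation":[-9,-3.9,-2],"roll":7},{"fingers":-1,"translation":[-11.5,-5,-2],"roll":9},{"fingers":-1,"translation":[-14,-6.1,-2],"roll":11},{"fingers":-1,"translation":[-16.5,-7.2,-2],"roll":13},{"fingers":-1,"translation":[-19,-8.3,-2],"roll":15},{"fingers":-1,"translation":[-21,-9.2,-2],"roll":16},{"fingers":-1,"translation":[-22.5,-9.8,-2],"roll":16},{"fingers":-1,"translation":[-22.5,-9.8,-2],"roll":16},{"fingers":-1,"translation":[-22.5,-9.8,-2],"roll":16}]}}

```text
clock: 5.7
eef_pos: [0.419, -0.2802, 0.1941]
tool_rot: [0.744, 0.669, -0.0, -0.001]
ft_force: [-0.4, -0.5, 0.3]
grip_width: 0.0852
```

Run:
```python
from h import *
w=shot('wrist','w6.png');s=shot('side','b6.png');a=shot('scene','a6.png')
o=bot.get_obs();p=o['eef_pos'];print(p,o['grip_width'])
R=Rot.from_quat(o['tool_rot']).as_matrix()
I=cv2.imread('pics/w6.png')
for sg in (-1,1):
    q=p+R@[sg*.0427,0,.014]; print([np.round(proj(c,q),1) for c in(w,s,a)])
B=cv2.resize(cv2.imread('pics/b6.png')[220:380,220:380],(240,240),interpolation=cv2.INTER_CUBIC)
A=cv2.resize(cv2.imread('pics/a6.png')[80:240,180:340],(240,240),interpolation=cv2.INTER_CUBIC)
c=np.zeros((480,800,3),np.uint8);c[:420,:560]=I;c[:240,560:]=B;c[240:,560:]=A;cv2.imwrite('pics/c6.png',c)
```

```text
[ 0.41960327 -0.2789489   0.19484004] 0.08552675330900242
[array([205.3, 237.7]), array([311.2, 302.3]), array([228.2, 131.5])]
[array([367.4, 237.2]), array([279., 273.]), array([251.4, 141.5])]
```

View pics/c6.png

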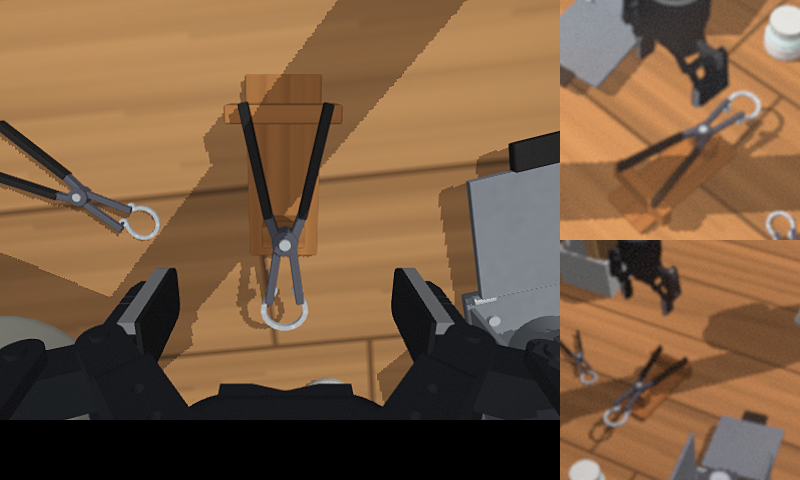

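Large pliers in the wrist view: handle ends (243,103) and (329,104), pivot (285,245), ring centre about (285,307). The finger pads are at (177,270) and (393,270), 216 px apart where the stated TCP predicts 162. So the real tips are about 47 mm higher than stated when open, and 34 mm when shut. I'll plan by the seen tips.

Run:
```python
from h import *
w=shot('wrist');s=shot('side');a=shot('scene')
g=w['pixels'].astype(int)
e1,e2=onz(w,243,103,.061),onz(w,329,104,.061);pv=onz(w,285,245,.063);rc=onz(w,285,307,.040)
m=(e1+e2)/2;d=pv-m;print('ends',e1,e2,'pivot',pv,'ring',rc)
for q in (pv,rc): v=q-m;print('yaw',np.degrees(np.arctan2(v[1],v[0])),np.hypot(v[0],v[1]))
print('tip open tri',tri(w,(177,269),s,(310,290)), bot.get_obs()['eef_pos'])
print('tip shut tri2',tri(a,(291.5,208.6),s,(256,173.4)))
y=np.arctan2(*(rc-m)[1::-1]);u=np.array([np.cos(y),np.sin(y)])
G=pv[:2]-.055*u;print('grip',G, (rc[:2]-.1357*u), m[:2]+.071*u)
go(*G,.094,90+np.degrees(y))
```

```text
ends [ 0.35414116 -0.30471416  0.061     ] [ 0.3618865 -0.2373678  0.061    ] pivot [ 0.47804304 -0.28429796  0.063     ] ring [ 0.55606562 -0.29234993  0.04      ]
yaw -6.302659427301634 0.12075909623843825
yaw -6.140992103186944 0.19919483797964035
tip open tri (array([ 0.40982444, -0.32157007,  0.22590499]), np.float64(0.0010677539087714052)) [ 0.41988829 -0.27903633  0.19534238]
tip shut tri2 (array([ 0.59287667, -0.01880812,  0.178419  ]), np.float64(0.009279807912966235))
grip [ 0.42335865 -0.27841432] [ 0.42114431 -0.27783337] [ 0.42860641 -0.27863623]
clock 6.0 head 84.12 tilt [-1.e-04  2.e-04 -1.e+00] move cm [ 0.1   0.34 10.13] roll 0.26 F [-0.4  0.1 -0.1] w 0.0857
```

Emit:
{"api": "play_rows", "payload": {"motion": [{"fingers":-1,"translation":[0.1,0.3,2],"roll":0.3},{"fingers":-1,"translation":[0.1,0.3,4],"roll":0.3},{"fingers":-1,"translation":[0.1,0.3,6],"roll":0.3},{"fingers":-1,"translation":[0.1,0.3,8],"roll":0.3},{"fingers":-1,"translation":[0.1,0.3,10],"roll":0.3},{"fingers":-1,"translation":[0.1,0.3,12],"roll":0.3},{"fingers":-1,"translation":[0.1,0.3,13],"roll":0.3},{"fingers":-1,"translation":[0.1,0.3,13],"roll":0.3},{"fingers":-1,"translation":[0.1,0.3,13],"roll":0.3}]}}

```text
clock: 6.75
eef_pos: [0.4228, -0.2789, 0.0655]
tool_rot: [0.745, 0.668, -0.0, -0.0]
ft_force: [-0.6, -0.8, 0.4]
grip_width: 0.0852
```

Run:
```python
from h import *
w=shot('wrist','w7.png');s=shot('side','b7.png')
print(bot.get_obs()['eef_pos'])
go(.4234,-.2784,.015,84.1)
I=cv2.imread('pics/w7.png')[150:420,100:480]
B=cv2.resize(cv2.imread('pics/b7.png')[230:370,240:380],(400,400),interpolation=cv2.INTER_CUBIC)
c=np.zeros((400,780,3),np.uint8);c[:270,:380]=I;c[:,380:]=B;cv2.imwrite('pics/c7.png',c)
```

```text
[ 0.42377677 -0.27974136  0.06674579]
clock 6.85 head 83.75 tilt [ 0.0021 -0.0014 -1.    ] move cm [ 0.14 -0.06  5.17] roll -0.35 F [ 0.3 -0.4 -0. ] w 0.0853
```

View pics/c7.png

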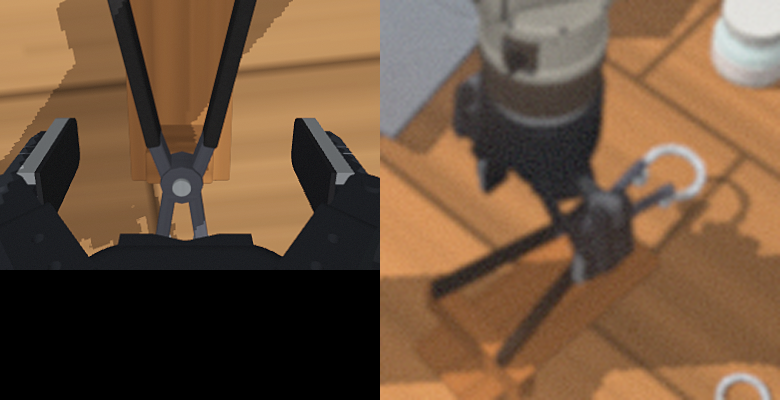

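Emit:
{"api": "play_rows", "payload": {"motion": [{"fingers":-1,"translation":[0.1,0,1],"roll":-0.3},{"fingers":-1,"translation":[0.1,0,2],"roll":-0.3},{"fingers":-1,"translation":[0.1,0,3],"roll":-0.3},{"fingers":-1,"translation":[0.1,0,3.5],"roll":-0.3},{"fingers":-1,"translation":[0.1,0,4],"roll":-0.3},{"fingers":-1,"translation":[0.1,0,4.3],"roll":-0.3},{"fingers":-1,"translation":[0.1,0,4.3],"roll":-0.3},{"fingers":-1,"translation":[0.1,0,4.3],"roll":-0.3}]}}

```text
clock: 7.52
eef_pos: [0.4228, -0.2782, 0.0222]
tool_rot: [0.743, 0.669, -0.0, -0.0]
ft_force: [-0.3, -0.1, -0.4]
grip_width: 0.0855
```

Run:
```python
from h import *
w=shot('wrist','w8.png');s=shot('side','b8.png')
o=bot.get_obs();print(o['eef_pos'],o['ft_force'])
go(.4234,-.2784,.015,84.1)
I=cv2.imread('pics/w8.png')[100:420,100:480]
B=cv2.resize(cv2.imread('pics/b8.png')[230:370,240:380],(400,400),interpolation=cv2.INTER_CUBIC)
c=np.zeros((400,780,3),np.uint8);c[:320,:380]=I;c[:,380:]=B;cv2.imwrite('pics/c8.png',c)
```

```text
[ 0.42313076 -0.27848155  0.02272891] [ 0.22698623  0.38380859 -0.03061287]
clock 7.62 head 84.03 tilt [ 6.e-04 -4.e-04 -1.e+00] move cm [0.01 0.03 0.77] roll -0.07 F [ 0.2  0.4 -0. ] w 0.0853
```

View pics/c8.png

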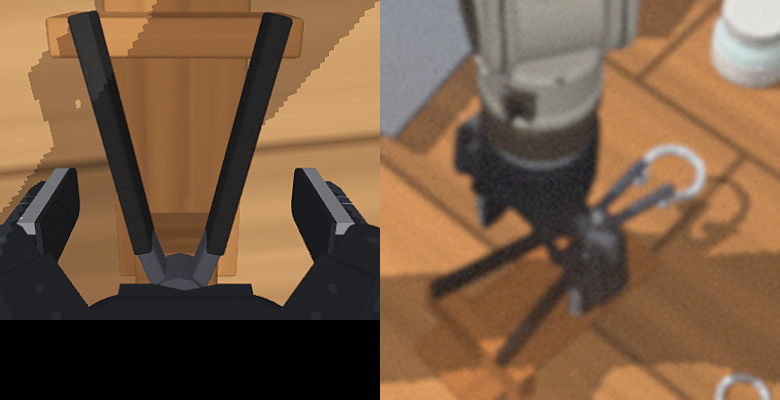

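Pads straddle the handles centrally (handles centred at crop column 182, pads 185), and there is no contact force. I go 9 mm lower, close, and ease up 3 mm for the pad swing.

Emit:
{"api": "play_rows", "payload": {"motion": [{"fingers":-1,"translation":[-0.1,0,0.5],"roll":0},{"fingers":-1,"translation":[-0.1,0,0.9],"roll":0},{"fingers":-1,"translation":[-0.1,0,0.9],"roll":0},{"fingers":0,"translation":[-0.1,0,0.9],"roll":0},{"fingers":0,"translation":[-0.1,0,0.9],"roll":0},{"fingers":0,"translation":[-0.1,0,0.9],"roll":0},{"fingers":0,"translation":[-0.1,0,0.9],"roll":0},{"fingers":1,"translation":[-0.1,0,0.8],"roll":0},{"fingers":1,"translation":[-0.1,0,0.7],"roll":0},{"fingers":1,"translation":[-0.1,0,0.6],"roll":0},{"fingers":1,"translation":[-0.1,0,0.6],"roll":0},{"fingers":1,"translation":[-0.1,0,0.6],"roll":0},{"fingers":1,"translation":[-0.1,0,0.6],"roll":0},{"fingers":1,"translation":[-0.1,0,0.6],"roll":0},{"fingers":1,"translation":[-0.1,0,0.6],"roll":0}]}}

```text
clock: 8.87
eef_pos: [0.423, -0.2796, 0.0167]
tool_rot: [0.743, 0.669, -0.0, 0.0]
ft_force: [-0.9, -1.5, 4.2]
grip_width: 0.025
```

Run:
```python
from h import *
w=shot('wrist','w9.png');s=shot('side','b9.png');a=shot('scene','a9.png')
o=bot.get_obs();print(o['eef_pos'],o['ft_force'],o['ft_torque'],o['grip_width'])
```

```text
[ 0.4229887  -0.27954849  0.01671478] [-1.47974011 -0.98094177  4.36448255] [-0.20719997  0.04244009 -0.02091633] 0.025222856086471936
```

Emit:
{"api": "play_rows", "payload": {"motion": [{"fingers":1,"translation":[0,0,-0.5],"roll":0},{"fingers":1,"translation":[0,0,-1.5],"roll":0},{"fingers":1,"translation":[0,0,-3],"roll":0},{"fingers":1,"translation":[0,0,-5],"roll":0},{"fingers":1,"translation":[0,0,-7],"roll":0},{"fingers":1,"translation":[0,0,-9],"roll":0},{"fingers":1,"translation":[0,0,-11],"roll":0},{"fingers":1,"translation":[0,0,-12],"roll":0},{"fingers":1,"translation":[0,0,-12],"roll":0},{"fingers":1,"translation":[0,0,-12],"roll":0}]}}

```text
clock: 9.85
eef_pos: [0.4227, -0.2791, 0.1363]
tool_rot: [0.743, 0.669, 0.0, 0.0]
ft_force: [0.1, 0.4, -2.4]
grip_width: 0.0251
```

Run:
```python
from h import *
w=shot('wrist','w10.png');s=shot('side','b10.png');a=shot('scene','a10.png')
o=bot.get_obs();p=o['eef_pos'];print(p,o['ft_force'],o['ft_torque'],o['grip_width'],o['clock'])
rp=p+[.13*np.cos(-.105),.13*np.sin(-.105),.025]; print([proj(c,rp) for c in (s,a)])
us,vs=proj(s,rp).astype(int);ua,va=proj(a,rp).astype(int);print(us,vs,ua,va)
f=lambda i,u,v:cv2.resize(i[max(v-60,0):max(v-60,0)+120,u-90:u+30] if i is a_ else i[v-30:v+90,u-90:u+30],(380,380),interpolation=cv2.INTER_CUBIC)
a_=cv2.imread('pics/a10.png');b_=cv2.imread('pics/b10.png')
A=cv2.resize(a_[va-70:va+40,ua-40:ua+70],(400,400),interpolation=cv2.INTER_CUBIC)
B=cv2.resize(b_[vs-40:vs+90,us-90:us+40],(400,400),interpolation=cv2.INTER_CUBIC)
W=cv2.imread('pics/w10.png')[220:420,80:480] 
c=np.zeros((600,800,3),np.uint8);c[:400,:400]=A;c[:400,400:]=B;c[400:,:400]=W;cv2.imwrite('pics/c10.png',c)
```

```text
[ 0.42162559 -0.2784631   0.13477287] [-0.25520413  0.86869141 -2.13612501] [-0.01409895  0.01485862  0.04594066] 0.024948093212357577 10.0
[array([344.25982074, 255.50884623]), array([212.53508704, 168.7913788 ])]
344 255 212 168
```

View pics/c10.png

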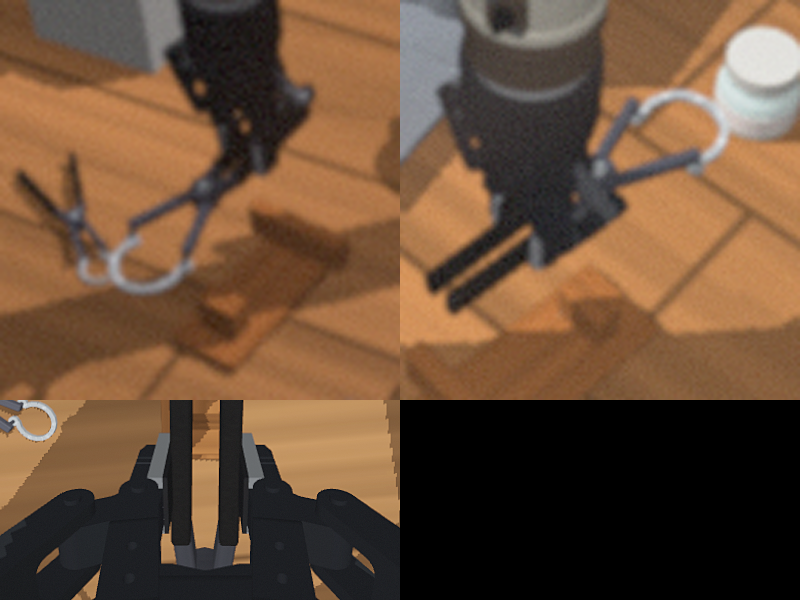

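Picture 11: the pliers are lifted and squeezed, with handles parallel and the ring spread (scene crop (150,265), side crop (685,130)). Now I carry it above the stub, well clear of everything.

Run:
```python
from h import *
go(.519,-.034,.155,100.1)
# stub pixel samples from earlier free view
for f,(u,v) in (('b10.png',(274,178)),('a10.png',(287,240))):
    g=cv2.imread('pics/'+f)[v-14:v+16,u-14:u+16].min(2); print(g[::2,::2])
```

```text
clock 10.0 head 84.03 tilt [-0.0028  0.0019 -1.    ] move cm [25.33  7.14 -2.  ] roll -16.07 F [-0.3  0.9 -2.1] w 0.0249
[[ 74  75  59  51  75 135 114 108 142 145 111 106 142 139 148]
 [ 73  77  65  44  62 127 115 106 136 138 109 106 136 138 149]
 [ 74  70  74  46  48 109 131 108 134 139 116  94 132 131 137]
 [ 77  72  69  51  47  95 137 107 131 133 120  91 132 128 138]
 [ 70  72  65  50  41  84 137 110 125 128 119  84 126 130 139]
 [ 71  70  68  48  45  68 133 120 122 133 124  87 127 130 139]
 [ 72  74  63  41  39  53 127 123 122 130 125  82 126 130 141]
 [ 75  69  60  40  38  52 106 120 117 134 126  88 131 127 139]
 [ 64  69  68  57  39  42 101 132 120 131 130  80 125 132 135]
 [ 63  71  84  66  46  43  85 129 119 132 125  83 126 130 134]
 [ 63  70  90  74  47  41  74 125 120 125 126  81 124 130 133]
 [ 69  81  93  88  49  42  72 118 121 130 129  88 124 133 124]
 [ 68  82  94  90  50  52  71 122 123 127 127  88 128 134 121]
 [ 65  75  92  95  71  44  63 115 124 138 129  87 125 132 130]
 [ 87  93  84  89  80  41  54 106 118 131 128  86 122 131 121]]
[[ 42  94 122 119 120 120 121 120
[... 212 characters left out ...]
0 122]
 [112 124  96  74  93 128 135 137 123  92  93 105 109 119 124]
 [ 85  85  76  93 148 181 182 179 170 138  83  82  84 103 113]
 [ 79  78  77 111 175 178 182 180 183 171 116  78  82  76  74]
 [ 74  76  74 104 169 181 182 178 176 164 127  84  77  64  58]
 [ 70  62  63  90 135 168 173 176 169 147 125  80  77  58  58]
 [ 57  59  63  76  87 114 134 138 134 126 114  80  69  54  55]
 [ 54  59  56  71  80  87  94 100 112 113  98  80  69  59  61]
 [ 60  57  55  58  78  83  84  89  98  97  84  76  63  58  60]
 [ 54  47  56  55  65  73  72  84  84  80  81  74  54  57  60]
 [ 62  55  51  60  56  66  70  80  80  77  69  57  57  59  63]
 [ 57  53  50  42  60  67  71  73  69  60  49  54  58  57  62]]
```

Emit:
{"api": "play_rows", "payload": {"motion": [{"fingers":1,"translation":[0,0,-1],"roll":0},{"fingers":1,"translation":[1,0.3,-2],"roll":-1},{"fingers":1,"translation":[3,0.9,-2],"roll":-2},{"fingers":1,"translation":[5,1.4,-2],"roll":-3},{"fingers":1,"translation":[7,2,-2],"roll":-4},{"fingers":1,"translation":[9,2.5,-2],"roll":-5.5},{"fingers":1,"translation":[11,3.1,-2],"roll":-7},{"fingers":1,"translation":[13,3.7,-2],"roll":-8.5},{"fingers":1,"translation":[15,4.3,-2],"roll":-10},{"fingers":1,"translation":[17,4.8,-2],"roll":-11.5},{"fingers":1,"translation":[19,5.4,-2],"roll":-13},{"fingers":1,"translation":[21,6,-2],"roll":-14.5},{"fingers":1,"translation":[23,6.5,-2],"roll":-15.5},{"fingers":1,"translation":[24.5,6.9,-2],"roll":-16},{"fingers":1,"translation":[25.3,7.1,-2],"roll":-16},{"fingers":1,"translation":[25.3,7.1,-2],"roll":-16},{"fingers":1,"translation":[25.3,7.1,-2],"roll":-16},{"fingers":1,"translation":[25.3,7.1,-2],"roll":-16}]}}

```text
clock: 11.5
eef_pos: [0.5194, -0.0355, 0.1566]
tool_rot: [0.643, 0.766, -0.0, 0.0]
ft_force: [0.4, 0.2, -1.8]
grip_width: 0.025
```

Run:
```python
from h import *
s=shot('side','b11.png');a=shot('scene','a11.png')
o=bot.get_obs();p=o['eef_pos'];print(p,o['ft_force'],o['grip_width'],o['clock'])
ring=p+[.131*.985,.131*.174,.0223];print('ring pred',ring,[proj(c,ring) for c in(s,a)])
np.set_printoptions(linewidth=250)
for f,c in(('b.png',s),('b11.png',s),('a11.png',a)):
    u,v=((274,182) if f=='b.png' else proj(c,ring).astype(int))
    k=16 if f=='b.png' else 28
    g=cv2.imread('pics/'+f)[v-k:v+k,u-k:u+k].min(2);print(f,u-k,v-k);print(g[::2,::2])
```

```text
[ 0.51931902 -0.03583853  0.15650749] [-0.10488695 -0.26265859 -0.82327216] 0.024829536360394984 11.6
ring pred [ 0.64835402 -0.01304453  0.17880749] [array([273.27472068, 160.02227957]), array([285.43380089, 224.68600049])]
b.png 258 166
[[ 75  70  68  70  72  76  74  81  83  78  80  79  84  87 104 104]
 [ 75  73  74  72  73  71  74  83  84  82  79  80  77  82  98 104]
 [ 74  74  77  71  71  72  76  79  82  83  79  85  78  78  92 107]
 [ 70  75  69  71  66  71 100 132 150 136 112  82  83  84  75  98]
 [ 69  76  72  73  75 112 175 196 202 201 181 127  84  79  84  86]
 [ 71  69  74  65 109 179 201 200 202 199 203 175  94  82  80  82]
 [ 75  71  67  67 149 206 199 199 203 202 195 162 105  91  89  86]
 [ 72  63  66  73 160 204 204 201 197 189 170 125  94  88  93  91]
 [ 65  64  75  85 155 190 191 189 173 155 134 119  96  73  84  93]
 [ 54  58  75  90 137 173 171 166 151 135 128 110  92  65  60  77]
 [ 51  45  77  92 114 159 159 147 133 118 120 110  75  65  62  65]
 [ 41  40  68  91  97 132 147 131 128 119 117  99  70  61  59  68]
 [ 34  29  51  88  93  97 119 116 112 105  90  74  65  65
[... 5985 characters left out ...]
 111 120]
 [ 81  83  72  87  89  87  78  82  75  74  75  93 169 185 183 182 181 172 135  82  76  58  57  57  62  58  72  81]
 [ 82  76  77  89  88  82  73  82  74  69  66  87 138 173 183 182 174 150 129  85  74  59  61  60  89  92  70  79]
 [ 83  66  80  77  84  75  75  74  64  55  63  80  92 116 136 141 135 128 116  80  70  55  55  64  92 117 113 107]
 [ 83  71  79  58  72  66  62  55  57  54  60  74  83  89  95 104 114 110  95  81  68  57  62  55  71 113 120 118]
 [ 77  75  70  54  70  58  52  57  54  54  59  63  81  82  88  91  98  98  85  81  69  62  62  59  68 112 121 119]
 [ 67  73  54  56  57  51  55  60  58  50  57  56  67  78  80  88  87  88  83  76  61  55  58  56  62 110 121 117]]
```

```bash
cat >> h.py <<'E'
from scipy.optimize import least_squares
def circ(P):
    f=lambda q:np.hypot(P[:,0]-q[0],P[:,1]-q[1])-q[2]
    return least_squares(f,[*P.mean(0),.025],loss='soft_l1',f_scale=.0015).x
def mask(c,box,th):
    u0,u1,v0,v1=box;g=cv2.GaussianBlur(c['pixels'].min(2),(3,3),0)[v0:v1,u0:u1]
    v,u=np.nonzero(g>th);return np.c_[u+u0,v+v0],g[v,u].astype(float)-th+1
def plane(c,px,z): return np.array([onz(c,*p,z)[:2] for p in px])
E
python3 - <<'E'
from h import *
s=shot('side');a=shot('scene')
ms,_=mask(s,(257,290,149,170),140);ma,_=mask(a,(270,303,216,235),140)
print(len(ms),len(ma))
for z in(.168,.173,.178,.183): print(z,'side',np.round(circ(plane(s,ms,z))*1e3,1),'scene',np.round(circ(plane(a,ma,z))*1e3,1))
import cv2
class F(dict):pass
for n,c,f,b,th in(('side',s,'b.png',(262,284,170,186),185),('scene',a,'a11.png',(278,298,237,246),155),('scene0',a,'a.png',(276,298,228,246),150)):
    d=dict(c);d['pixels']=cv2.imread('pics/'+f)[:,:,::-1]
    m,wt=mask(d,b,th); P=plane(c,m,.125);print(n,len(m),m.mean(0),'stub',np.round(P.mean(0)*1e3,1),np.round(np.ptp(P,axis=0)*1e3,1))
E
```

```text
120 115
0.168 side [656.3  -5.1  28. ] scene [641.7 -16.8  27.1]
0.173 side [652.2  -9.   27.8] scene [645.  -15.1  27. ]
0.178 side [648.1 -13.   27.6] scene [648.3 -13.3  26.8]
0.183 side [644.  -17.   27.4] scene [651.6 -11.6  26.6]
side 80 [272.8375 177.7625] stub [646.  -12.3] [34.  22.2]
scene 66 [286.16666667 239.57575758] stub [654.  -9.] [23.2 28.3]
scene0 83 [285.98795181 238.90361446] stub [652.3 -10.3] [26.  28.3]
```

The ring fit agrees in both views at z 0.178, at (648.2,-13.1) mm, so the pliers are level. The stub is near (649,-10.5). I lower to just above the stub end, shifting 2.4 mm, then compare the two at equal height.

Emit:
{"api": "play_rows", "payload": {"motion": [{"fingers":1,"translation":[0.1,0,0.7],"roll":0},{"fingers":1,"translation":[0.2,0.1,1.6],"roll":0},{"fingers":1,"translation":[0.2,0.1,2.6],"roll":0},{"fingers":1,"translation":[0.2,0.1,3.5],"roll":0},{"fingers":1,"translation":[0.2,0.1,4.2],"roll":0},{"fingers":1,"translation":[0.2,0.1,4.6],"roll":0},{"fingers":1,"translation":[0.2,0.1,4.6],"roll":0},{"fingers":1,"translation":[0.2,0.1,4.6],"roll":0},{"fingers":1,"translation":[0.2,0.1,4.6],"roll":0}]}}

```text
clock: 12.45
eef_pos: [0.5207, -0.0329, 0.1108]
tool_rot: [0.643, 0.766, 0.0, 0.0]
ft_force: [0.3, -0.2, -1.4]
grip_width: 0.0254
```

Run:
```python
from h import *
np.set_printoptions(linewidth=250)
s=shot('side','b12.png');a=shot('scene','a12.png')
o=bot.get_obs();p=o['eef_pos'];print(p,o['ft_force'],o['grip_width'],o['clock'])
ring=p+[.131*.985,.131*.174,.0215];print('ring pred',ring,[proj(c,ring) for c in(s,a)])
for c in(s,a):
    u,v=proj(c,ring).astype(int);k=20
    g=c['pixels'][v-k:v+k+4,u-k:u+k].min(2);print(u-k,v-k);print(g[::2,::2])
```

```text
[ 0.52081227 -0.03287693  0.11098947] [ 0.10207636 -0.41988995 -1.1810915 ] 0.02520746795192759 12.55
ring pred [ 0.64984727 -0.01008293  0.13248947] [array([273.19563593, 174.12588544]), array([286.46576188, 236.51042986])]
253 154
[[ 62 126 129  84  75  74  73  75  76  80  83  89 100 112 106 105 108 109 108 108]
 [ 74 123  86  73  74  76  73  75  70  88  87  85  88 109 104 114 110 108 114 114]
 [ 49  74  76  78  71  71  77  73  76  83  85  81  87 103 112 110 109 113 111 112]
 [ 37  72  75  77  72  75  71  79  81  88  83  81  86  89 107 108 111 110 112 110]
 [ 41  75  76  73  76  75  76  75  81  83  84  81  85  85  94 109 109 110 110 112]
 [ 46  77  75  80  75  74  70  77  86  98 106 106  95  83  87  97 109 111 111 109]
 [ 45  70  76  71  76  80  98 135 165 169 177 184 167 142 114  88 106 107 115 114]
 [ 45  70  73  83  77 117 172 182 153 126 123 137 142 174 184 146  97 116 109 109]
 [ 60  78  88  90 102 173 151 102  80  82  84  82  80 105 156 196 149  97 113 116]
 [ 55  77  97  83 140 165  87  73  85 124 146 150 130  98  93 172 187 104 111 114]
 [ 39  79  98 101 137 107  73  80 146
[... 2094 characters left out ...]
78 152 135 163 143  70  63  60  71]
 [ 73  76  78  67  54  71 124 168 161 156 163 162 159 161 138  89  65  60  55  71]
 [ 72  65  61  56  54  61  73 101 129 145 155 148 135 122  88  75  62  61  60  64]
 [ 66  60  61  59  51  50  61  77  86  90  89  90  90  88  84  70  60  61  59  60]
 [ 55  54  54  56  59  57  60  57  72  78  80  90  82  79  83  62  55  62  59  59]
 [ 63  56  62  57  55  49  51  58  62  72  75  80  78  78  69  57  62  57  60  55]
 [ 55  48  58  58  57  53  47  47  58  72  73  78  68  57  53  56  59  59  55  57]
 [ 59  58  53  60  55  58  53  49  45  52  52  52  57  58  56  58  58  58  52  45]
 [ 74  58  57  73  61  60  63  68  68  66  70  74  75  65  60  62  59  53  51  54]]
```

```bash
cat > fit.py <<'E'
from h import *
def fit(dz,guess,zs,files=None):
    for n,th in(('side',135),('scene',140)):
        c=shot(n)
        px=np.array([(u,v) for v in range(int(proj(c,guess)[1])-24,int(proj(c,guess)[1])+24) for u in range(int(proj(c,guess)[0])-24,int(proj(c,guess)[0])+24)])
        g=cv2.GaussianBlur(c['pixels'].min(2),(3,3),0)
        val=g[px[:,1],px[:,0]]
        for z in zs:
            P=plane(c,px,z);r=np.hypot(*(P-guess[:2]).T);ctr=np.array(guess[:2])
            for _ in range(4):
                r=np.hypot(*(P-ctr).T);k=(val>th)&(r>.0195)&(r<.032)
                q=circ(P[k]);ctr=q[:2]
            print(n,'z',z,'ring',np.round(q*1e3,1),k.sum())
E
python3 - <<'E'
from fit import *
fit(0,[.6495,-.010,.131],(.128,.131,.134))
for n,f,box,th in(('side','b12.png',(267,281,171,178),185),):
    pass
# far-rim edges of the stub end in free first pictures: v of half brightness along column of the axis
for n,f,u,rng in(('side','b.png',(272,277),(164,182)),('scene','a.png',(283,290),(226,240))):
    c=shot(n);g=cv2.imread('pics/'+f).min(2)[rng[0]:rng[1],u[0]:u[1]].mean(1);print(n,np.round(g).astype(int).tolist())
E
```

```text
side z 0.128 ring [654.3  -6.   26.6] 114
side z 0.131 ring [653.6  -7.4  25.9] 127
side z 0.134 ring [651.9  -9.5  25.5] 128
scene z 0.128 ring [645. -13.  27.] 109
scene z 0.131 ring [646.9 -12.   26.9] 109
scene z 0.134 ring [648.8 -11.   26.8] 109
side [81, 80, 81, 83, 82, 79, 81, 97, 142, 183, 200, 202, 199, 200, 201, 201, 195, 185]
scene [60, 59, 59, 61, 58, 58, 62, 88, 129, 162, 177, 179, 179, 176]
```

Run:
```python
from h import *
for n,u,v in(('side',274.2,172.0),('scene',286.3,233.8)):
    c=shot(n);P=onz(c,u,v,.125);o,d=ray(c,u,v);e=d[:2]/np.hypot(*d[:2]);print(n,'away',e,'stub',(P[:2]-.015*e)*1e3, 'mm/px', 1e3*(onz(c,u,v+1,.125)-P)[:2])
# same for ring far edge, outer, top face z=.1345, in current pictures
np.set_printoptions(linewidth=200)
for n,u,v in(('side',(271,276),(160,172)),('scene',(284,289),(216,234))):
    c=shot(n);print(n,c['pixels'].min(2)[v[0]:v[1],u[0]:u[1]].mean(1).astype(int).tolist())
```

```text
side away [0.72037821 0.69358146] stub [651.85000436 -11.59719449] mm/px [-2.55385748 -2.37232371]
scene away [-0.8864291 -0.4628644] stub [651.10382753  -9.74017607] mm/px [2.79867597 1.4021895 ]
side [83, 83, 82, 83, 97, 136, 167, 164, 129, 93, 81, 96]
scene [89, 84, 85, 89, 99, 104, 113, 120, 123, 121, 122, 122, 123, 124, 121, 116, 104, 105]
```

The stub from the far-rim edges is at (651.5,-10.7), and the ring is centred to within about 1–2 mm. I lower 2 cm over the taper and watch the force.

Emit:
{"api": "play_rows", "payload": {"motion": [{"fingers":1,"translation":[0,0.1,0.2],"roll":0},{"fingers":1,"translation":[0,0.1,0.4],"roll":0},{"fingers":1,"translation":[0,0.1,0.6],"roll":0},{"fingers":1,"translation":[0,0.1,0.8],"roll":0},{"fingers":1,"translation":[0,0.1,1.0],"roll":0},{"fingers":1,"translation":[0,0.1,1.2],"roll":0},{"fingers":1,"translation":[0,0.1,1.4],"roll":0},{"fingers":1,"translation":[0,0.1,1.5],"roll":0},{"fingers":1,"translation":[0,0.1,1.5],"roll":0}]}}

```text
clock: 13.7
eef_pos: [0.521, -0.0327, 0.095]
tool_rot: [0.643, 0.766, -0.0, -0.0]
ft_force: [-0.0, -0.1, -1.2]
grip_width: 0.0254
```

Run:
```python
from fit import *
o=[bot.get_obs() for _ in range(1)][0];print(o['eef_pos'],o['ft_force'],o['ft_torque'],o['clock'])
np.set_printoptions(linewidth=250)
s=shot('side','b13.png');a=shot('scene','a13.png')
ring=o['eef_pos']+[.131*.985,.131*.174,.0215];print(ring)
for c in(s,a):
    u,v=proj(c,ring).astype(int);k=18
    g=c['pixels'][v-k:v+k,u-k:u+k].min(2);print(u-k,v-k);print(g[::2,::2])
```

```text
[ 0.52100264 -0.03266689  0.09504766] [-0.00764867 -0.13089185 -1.19195801] [ 0.00106274  0.05705867 -0.03982014] 13.7
[ 0.65003764 -0.00987289  0.11654766]
255 161
[[ 70  77  76  75  74  74  75  75  83  81  81  83  87 104 107 108 108 112]
 [ 69  79  70  73  73  73  77  78  82  84  86  82  85  90 104 109 110 112]
 [ 68  77  71  72  72  77  80  77  86  86  86  83  84  83  94 107 114 113]
 [ 63  79  76  74  77  71  78  71  82  84  87  83  84  81  84 100 114 114]
 [ 69  78  74  73  71  72  78  89  96 107 105 102  84  82  84  86 109 108]
 [ 65  78  77  68  71  99 147 166 167 182 182 179 159 125  90  85 102 112]
 [ 69  85  86  78 112 181 180 161 173 199 207 196 190 194 166  98  85 110]
 [ 75  81  96  98 180 155 128 186 211 212 212 212 199 175 197 153  89  98]
 [ 75  89  81 122 167 105 171 214 210 210 209 207 199 140 155 188 105  88]
 [ 73  96  93 142 115 103 198 215 209 208 210 207 178 119 144 191 115  87]
 [ 63  90  78  92  80  96 174 209 205 204 189 166 126 115 170 175  96  82]
 [ 67  78  65  67  85 101 148 190 185 163 138 106  90 155 187 127  75  86]
 [ 76  71  68  72  91  97 120 152 1
[... 1074 characters left out ...]
148  82 126 134 119  82]
 [ 67  81  80 106 162  99 148 184 183 185 186 178 159 102 144 150  90  60]
 [ 72  76  78  97 158 103 109 158 179 178 177 163 142 107 153 117  64  58]
 [ 60  69  71  68 156 130  90 103 124 136 137 132 125 134 166  96  59  57]
 [ 53  61  56  54 112 163 139  99  95  99 109 121 143 183 137  68  56  57]
 [ 58  57  58  61  60 107 153 154 142 142 145 158 167 132  89  56  62  57]
 [ 51  58  58  60  54  59  79 115 137 143 135 127 104  83  66  60  60  59]
 [ 57  57  56  57  47  53  60  66  71  66  70  78  70  72  57  59  55  60]
 [ 51  56  55  55  56  47  48  67  63  65  69  69  58  51  57  63  60  59]
 [ 46  54  58  65  60  53  53  52  43  43  56  51  59  58  59  63  61  54]]
```

No contact, and the ring is centred round the stub end to about 0.5 px in both views. I continue to the groove in two steps.

Emit:
{"api": "play_rows", "payload": {"motion": [{"fingers":1,"translation":[0,0,0.2],"roll":0},{"fingers":1,"translation":[0,0,0.4],"roll":0},{"fingers":1,"translation":[0,0,0.6],"roll":0},{"fingers":1,"translation":[0,0,0.8],"roll":0},{"fingers":1,"translation":[0,0,0.8],"roll":0},{"fingers":1,"translation":[0,0,0.8],"roll":0}]}}

```text
clock: 14.3
eef_pos: [0.5211, -0.0327, 0.0872]
tool_rot: [0.643, 0.766, -0.0, -0.0]
ft_force: [0.1, -0.7, -2.3]
grip_width: 0.0253
```

Run:
```python
from h import *
o=bot.get_obs();print(o['eef_pos'],o['ft_force'],o['ft_torque'],o['grip_width'],o['clock'])
```

```text
[ 0.52108191 -0.03270055  0.08718165] [ 0.07335705 -0.70172278 -2.25684842] [-0.01359239  0.05486301  0.01326637] 0.025253023059135536 14.3
```

Emit:
{"api": "play_rows", "payload": {"motion": [{"fingers":1,"translation":[0,0,0.2],"roll":0},{"fingers":1,"translation":[0,0,0.4],"roll":0},{"fingers":1,"translation":[0,0,0.6],"roll":0},{"fingers":1,"translation":[0,0,0.8],"roll":0},{"fingers":1,"translation":[0,0,0.8],"roll":0},{"fingers":1,"translation":[0,0,0.8],"roll":0},{"fingers":1,"translation":[0,0,0.8],"roll":0}]}}

```text
clock: 14.88
eef_pos: [0.5213, -0.0327, 0.0794]
tool_rot: [0.643, 0.766, -0.0, -0.0]
ft_force: [0.3, -0.7, -1.9]
grip_width: 0.0251
```

Run:
```python
from h import *
s=shot('side','b14.png');a=shot('scene','a14.png')
o=bot.get_obs();print(o['eef_pos'],o['ft_force'],o['ft_torque'],o['grip_width'],o['clock'])
A=cv2.resize(a['pixels'][190:270,240:340,::-1],(400,320),interpolation=cv2.INTER_CUBIC)
B=cv2.resize(s['pixels'][140:220,220:320,::-1],(400,320),interpolation=cv2.INTER_CUBIC)
C=s['pixels'][200:340,140:340,::-1]
cv2.imwrite('pics/c14.png',np.vstack([np.hstack([A,B]),np.hstack([cv2.resize(C,(400,280)),np.zeros((280,400,3),np.uint8)])]))
```

```text
[ 0.52137873 -0.03269143  0.07949556] [-1.07156527 -0.52552192 -1.72177797] [-0.0086455   0.05025527 -0.02950684] 0.02492085003488105 14.9833
```

No contact so far. To fix the height, I feel for the hub face lightly with the moment reading (1 N at the ring is about 0.13 N m), then back off.

Emit:
{"api": "play_rows", "payload": {"motion": [{"fingers":1,"translation":[0,0,0.1],"roll":0},{"fingers":1,"translation":[0,0,0.2],"roll":0},{"fingers":1,"translation":[0,0,0.2],"roll":0},{"fingers":1,"translation":[0,0,0.2],"roll":0}]}}

```text
clock: 15.32
eef_pos: [0.5212, -0.0327, 0.0773]
tool_rot: [0.643, 0.766, -0.0, -0.0]
ft_force: [-0.5, 0.4, -2.7]
grip_width: 0.0249
```

Run:
```python
from h import *
o=bot.get_obs();print(o['eef_pos'],o['ft_force'],o['ft_torque'])
```

```text
[ 0.52116178 -0.03266671  0.07730013] [-0.46648862  0.35572351 -2.68573124] [ 0.00414875  0.0863484  -0.06455363]
```

Emit:
{"api": "play_rows", "payload": {"motion": [{"fingers":1,"translation":[0,0,0.05],"roll":0},{"fingers":1,"translation":[0,0,0.1],"roll":0},{"fingers":1,"translation":[0,0,0.1],"roll":0},{"fingers":1,"translation":[0,0,0.1],"roll":0}]}}

```text
clock: 15.65
eef_pos: [0.5213, -0.0327, 0.0764]
tool_rot: [0.643, 0.766, 0.0, 0.0]
ft_force: [0.7, 0.2, -2.0]
grip_width: 0.0253
```

Run:
```python
from h import *
o=bot.get_obs();print(o['eef_pos'],o['ft_force'],o['ft_torque'])
```

```text
[ 0.52130475 -0.03268407  0.07642485] [ 0.6910423   0.2199694  -1.96688771] [-0.01116173 -0.02634905 -0.04189841]
```

Emit:
{"api": "play_rows", "payload": {"motion": [{"fingers":1,"translation":[0,0,0.05],"roll":0},{"fingers":1,"translation":[0,0,0.05],"roll":0},{"fingers":1,"translation":[0,0,0.05],"roll":0}]}}

```text
clock: 15.9
eef_pos: [0.5213, -0.0327, 0.076]
tool_rot: [0.643, 0.766, 0.0, 0.0]
ft_force: [-0.4, 0.4, -0.4]
grip_width: 0.0252
```

Run:
```python
from h import *
o=bot.get_obs();print(o['eef_pos'],o['ft_force'],o['ft_torque'])
s=shot('side')
o=bot.get_obs();print(o['eef_pos'],o['ft_force'],o['ft_torque'])
```

```text
[ 0.52132561 -0.03268172  0.0759545 ] [-0.36151044  0.36739485 -0.41814387] [ 0.04776183 -0.01728083  0.03007559]
[ 0.52135836 -0.03268649  0.07599308] [ 0.66876017 -0.26795392 -0.75950746] [-0.00490407 -0.04832516 -0.01018459]
```

Contact started at about TCP z 0.0767 (moment +0.06 → -0.04, about 1 N less weight). The groove band is therefore TCP 0.0767–0.0812, so I raise 3 mm to its middle.

Emit:
{"api": "play_rows", "payload": {"motion": [{"fingers":1,"translation":[0,0,-0.1],"roll":0},{"fingers":1,"translation":[0,0,-0.2],"roll":0},{"fingers":1,"translation":[0,0,-0.3],"roll":0},{"fingers":1,"translation":[0,0,-0.3],"roll":0},{"fingers":1,"translation":[0,0,-0.3],"roll":0},{"fingers":1,"translation":[0,0,-0.3],"roll":0}]}}

```text
clock: 16.45
eef_pos: [0.5212, -0.0327, 0.0789]
tool_rot: [0.643, 0.766, -0.0, -0.0]
ft_force: [0.3, 0.3, -1.7]
grip_width: 0.025
```

Run:
```python
from h import *
s=shot('side','b15.png');a=shot('scene','a15.png')
for n in('side','scene'):
    o=bot.get_obs();print(o['eef_pos'],o['ft_force'],o['ft_torque'],o['grip_width'],o['clock']);shot(n)
A=cv2.resize(a['pixels'][195:265,240:327,::-1],(400,320),interpolation=cv2.INTER_CUBIC)
B=cv2.resize(s['pixels'][145:215,230:317,::-1],(400,320),interpolation=cv2.INTER_CUBIC)
C=cv2.resize(s['pixels'][150:300,150:350,::-1],(373,280));D=cv2.resize(a['pixels'][130:280,200:400,::-1],(373,280))
c=np.zeros((600,800,3),np.uint8);c[:320]=np.hstack([A,B]);c[320:,:373]=C;c[320:,400:773]=D;cv2.imwrite('pics/c15.png',c)
```

```text
[ 0.52119978 -0.03267947  0.07885516] [-0.16210658 -0.38523272 -1.19230445] [-0.01550891  0.0366648   0.02988121] 0.025274759022852374 16.55
[ 0.52121987 -0.03267411  0.07885373] [ 0.27721358 -0.36949646 -2.20985774] [ 0.02118937  0.0370672  -0.00869425] 0.025151527019533458 16.6
```

View pics/c15.png

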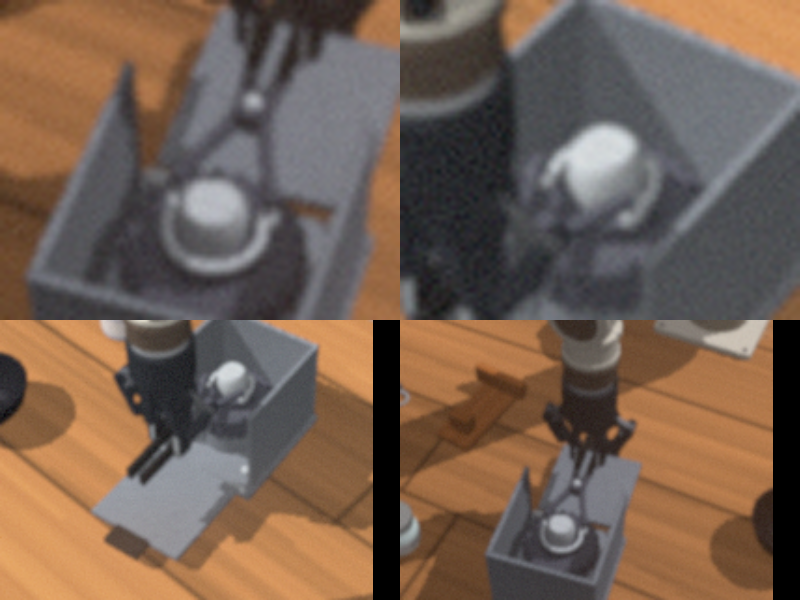

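The last picture shows the ring encircling the stub with even gaps in the scene crop (left about 170, right about 265, stub 175–250), the handles parallel and the flap flat. I'm handing in.

```bash
python3 -c "
from workcell import bot
print(bot.job_done())"
```

```text
the job is handed in; nothing more can be done
None
```

The job is handed in: the guard flap is down, and the pliers are still held squeezed, with the spread circlip in the groove just above the gear.

**What I did:**
- I hooked the tab from behind and pulled. The flap fell open by itself, and its tab edge then matched 1.55 rad to within 1–3 px.
- I took the larger pliers by the handles, squeezed them to the stop, and carried them over the open front onto the stub.
- I touched the hub lightly, with about 1 N, to find its height. I then backed off about 2 mm to the middle of the groove.

**Last checks, at 16.6 s:**
- The force reading is back to the pliers' own weight, so the ring is not leaning on the gear.
- The pictures show even gaps between ring and stub, parallel handles and the flap flat.
- The carry crossed no obstacle, but I did not measure the bowl, tin and jar again at the end.

**What disagreed:**
- The fingertips appeared 30–45 mm higher in the pictures than the tool description says, so I went by the pictures.
- The gripper opening read 25 mm on the squeezed handles instead of 28 mm.
- My estimates of the stub's position differed by up to about 5 mm, so I centred the ring by comparing it directly with the stub. That showed it centred to within 1–2 mm.

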